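# Clamp the power bank in its dock

### The arm

A 6-joint arm with a two-finger parallel gripper is mounted at the origin on the work surface. World frame = base frame: x ahead of the robot, y to its left, z up, the work surface at z = 0. Lengths are in mm, angles in rad, forces in N, time in s.
With the tool pointing down it reaches from about 350 to 775 mm from the base axis. Payload 7.3 kg.
Tool frame: the origin (TCP) lies midway between the tips of the shut fingers; the grasp point (between the pads) lies 19 mm behind it; z points along the fingers, y is the line along which they close (so a half turn about z gives the same grasp; the last joint's range is limited). The gripper opens to 92 mm and grips with 3 to 60 N. Pads are 19 mm wide; open, the fingers measure 130 mm over their backs; the gripper's body (75 mm by 190 mm) begins 47 mm behind the grasp point.
Start: joints at [-1.461, 0.342, 1.524, -0, 1.275, -0.146], TCP at [132.857, -507.934, 194.541] pointing down, gripper open.
Joint ranges: [-2.53, 2.53], [-0.77, 2.02], [0.04, 2.7], [-1, 4.14], [0.28, 2.66], [-3.11, 3.11]. Speed limits (rad/s): [2.57, 2.57, 3.14, 3.14, 3.14, 3.14].

### API

Orientations are given as [roll, pitch, yaw] about the fixed x, y, z axes, in that order (R = Rz(yaw) Ry(pitch) Rx(roll)).
In Python, from plant import get_obs, capture, camera_model, close_job, search_frame, regions_of, pinpoint gives the robot as it stands. The module is installed in compiled form; this text tells all that it offers.
- The arm moves only by the shell command python3 -m pendant 'ROWS'. ROWS is JSON, one flat list of numbers, 7 for each row, row after row: the shift along the tool's x, y, z in units of 30 mm (1.0 is 30 mm), then the turn, a rotation vector about the tool's x, y, z in units of 4 degrees (1.0 is 4 degrees), then the closure, from -1 (fully open) to 1 (shut), so that 0 is half open. In form: [dx, dy, dz, wx, wy, wz, gripper, dx, dy, dz, wx, wy, wz, gripper, ...]. A call has 1 to 12 rows; each row shifts and turns the commanded pose from where the row before left it, along the tool's axes as they then stand; what a row does not reach is not made up. A row lasts 1/10 s, in which the tool goes at most 50 mm and 8.59 degrees, less where a joint would pass 70% of its speed; a pose out of reach is approached as far as the arm can. A call with a number of a shift or a turn outside -1 to 1 is refused whole. A call with a gripper value outside its range is refused whole. The fingers move at their own pace and stop on an object; the grip force is fixed at half the most. Time passes only in rows, so rows that do not move let the fingers close. It gives the time, the measured TCP pose, the force, the opening and the grip force at its end, in the units of the state.
- get_obs(): the state, without advancing time (a new reading comes with each control period).
- capture(name): name is "side" or "top" or "wrist"; returns the picture (384x512x3 uint8, red, green, blue); there is no depth.
- camera_model(name): a dict with "fov_y" (degrees; the focal length in pixels is half the picture's height over the tangent of half this angle, whatever the lens; pixels are square), "cx", "cy" (the principal point, pixels), "D" ([k1, k2, p1, p2, k3] as OpenCV has them; the pictures are not rectified), "pose" (4x4, takes a point from camera to world coordinates). Camera axes: x right, y up, looking along -z (the intrinsics and any distortion apply to the point x, -y, -z); pixel columns grow to the right and rows downward; lengths in mm; the calibration is good to about 2 mm. A picture is of the moment at which its call begins: read the wrist's pose just before it. camera_model takes no time and is no camera call; for the wrist camera it gives the pose at the moment of the call.
- close_job(): hands the job in; it is judged then, once.
Trained networks look in the newest picture that a camera, given by its name, has taken for a name from the list of things; names that differ only in an ending like _2 or _b are one class to them, and where a whole thing is asked for, a point or a joint stands for the part that bears it (a point fixed in the world has none). Each returns a list of dicts, best first, with "score" (0 to 1); they miss things now and then, are a little off and sometimes report something else, mostly with a low value. They report only what shows in the picture. A call takes as long as a camera call. They do not tell look-alikes from the thing itself.
- search_frame(camera, thing): "location" ([column, row] in pixels, amid what is visible of it).
- regions_of(camera, thing): "pixels" (384x512 bool, what is visible of it) and "location" ([column, row] in pixels, amid what is visible of it).
- pinpoint(camera, thing): "location" ([column, row] in pixels: a listed point, or the origin of a listed thing).
The state is a dict: "time": time; "joint_positions": joint angles; "dq": joint speeds; "tau": joint torques, N m; "tool_pos": TCP position; "tcp_rot": TCP orientation; "contact_force": force on the tool from outside, world axes, zero at the start; "moment": the same for the moment, N m; "grip_width": finger opening in mm; "finger_force": force on a finger pad.
Only numpy, scipy, OpenCV 4.12 (cv2) and the standard library are available. Lean on these libraries where they do the work, as an engineer would, in place of code of your own. Each camera call takes 0.05 s, during which the arm holds its last target. There are 200 camera calls.

### The job

Slide the dock's moving jaw fully back to its stop, then take the power bank out of the letter rack and stand it upright and centred between the dock's two jaws, narrow edges towards the jaws, lowering it onto the dock's base rather than dropping it. Then slide the moving jaw in until both jaws sit snugly against the power bank, without forcing it, and let go; leave the things on the tray alone.

Things in the scene. Friction and masses are not known exactly. Their poses are not given: they have to be found in the camera images.
- bank_mid (a point): power bank, upright in the rack's front slot: plain grey box 30 x 60 x 100 mm, 0.2-0.45 kg. Point: its centre, 50 mm above its underside. Own x: across the 30 mm thickness (normal of the broad faces); own y: across the 60 mm width (normal of the narrow edge faces); z up. In the rack only the edge faces can be gripped, in the dock only the broad faces; it stands by itself on the console in between.
- slot (a point): wooden letter rack, fixed, base 112 x 130 mm (x = -39..73 mm). Point: centre of the front slot's floor, 8 mm above the console. x points from this slot to the envelopes behind. Two boards (54 mm wide along y, 8 mm thick, tops 116 mm above the console) at x = -27..-19 and 19..27 mm cover the bank's broad faces; the bank's edge faces stick out 3 mm beyond them at each y end.
- envelopes (a point): two fixed envelopes standing in the rack's rear slot, 115 mm wide along rack y. Point: 100 mm above the console (their top), midway between them, 50 mm behind the front slot's centre (rack +x). The rack's back board is 10 to 18 mm behind the point, 120 mm wide, its top 78 mm above the console.
- seat (a point): power-bank dock, fixed: wooden base 170 x 90 x 12 mm (x = -117..53 mm) with two upright aluminium jaws. Point: where the centre of the clamped bank belongs, 62 mm above the console, 50 mm above the base's top. x: slide direction, from the moving jaw to the fixed jaw; z up. The bank goes in with its 60 mm width along this x, centred at y = 0.
- fixed_jaw (a point): middle of the top edge of the dock's fixed jaw, 125 mm above the console; axes as the seat. The jaw is a plate 10 mm thick (x) and 50 mm wide (y); its inner face lies 30 mm from the seat along x.
- carriage (a joint): slide of the dock's moving jaw, m: 0 = fully back at its stop (74 mm between the jaws), growing to at most 0.05 towards the fixed jaw (gap = 74 mm minus the value). It starts part-way closed, too narrow for the bank. With the bank squarely clamped it reads 0.014; the bank is what stops it. It rubs with about 3.5 N (pushing the bank along takes 1 to 4 N more) and stays where left.
- fin (a point): grip of the moving jaw: an upright aluminium fin on its back, 14 mm thick (seat y), 52 mm long (seat x), from 14 to 113 mm above the console. Point: middle of its length and thickness, 85 mm above the console; moves with the jaw, axes as the seat. The moving jaw's plate (10 mm thick, 50 mm wide, top 126 mm above the console) is 26 to 36 mm from the point towards +x.
- bowl: pale green ceramic bowl on the round tray, 110 mm across, 50 mm high; origin under its centre. Leave alone.
- coin_box: black round coin box with a twist cap on the tray, 60 mm across, 69 mm high; origin under its centre. Leave alone.
- phone_stand: clear acrylic phone stand on the tray, 70 x 60 x 92 mm; origin under its centre. Leave alone.
- key_ring: steel key ring with a key lying on the tray, 75 mm long; origin at the ring's centre. Leave alone.
- tray_mid (a point): round wooden tray, fixed, 260 mm across, rim 22 mm high; point at its centre on the underside.
Mind the look-alikes: they are no part of the job. Of the things that look like the part that bears bank_mid, the middle-sized one is meant.

How it is judged (in metres and radians):
On the way, in this order (a step that is already met when the one before it is completed fails the run):
1. the carriage is slid back to its stop (within 4 mm) (value of joint carriage below 0.004 m), for 0.2 s.
2. the power bank stands upright on the dock's base between the open jaws (angle between bank_mid's own z axis and vertical below 0.06 rad and angle between the y axis of bank_mid and the x axis of seat, either way round below 0.08 rad and y of bank_mid in the frame of seat between -0.012 and 0.012 m and z of bank_mid in the frame of seat between -0.004 and 0.004 m and x of bank_mid in the frame of seat between -0.017 and 0.004 m and value of joint carriage below 0.012 m), for 0.2 s.
At the end, for the whole second after the job is handed in: The power bank stands upright (within 0.06 rad), square to the jaws (0.08 rad), on the dock's base (4 mm), centred across the jaws (12 mm) and against the fixed jaw (3 mm); the carriage has closed on it with less than 1.8 mm of play; everything is at rest and released (angle between bank_mid's own z axis and vertical below 0.06 rad and angle between the y axis of bank_mid and the x axis of seat, either way round below 0.08 rad and y of bank_mid in the frame of seat between -0.012 and 0.012 m and z of bank_mid in the frame of seat between -0.004 and 0.004 m and x of bank_mid in the frame of seat between -0.003 and 0.003 m and value of joint carriage between 0.0122 and 0.016 m and linear speed of bank below 0.01 m/s); the robot touches nothing.
It fails at once if the power bank is let go over the dock more than 8 mm above its base (dropped in) (horizontal distance between bank_mid and seat below 0.05 m and z of bank_mid in the frame of seat above 0.008 m and contact force between the fingers and bank below 0.05 N).
It fails at once if the carriage is forced against the power bank with more than 40 N (contact force between carriage and bank above 40 N).
It fails at once if the power bank is tipped over (angle between bank_mid's own z axis and vertical above 0.7 rad).
It fails at once if a thing on the tray (bowl, coin box, phone stand or key ring) is moved more than 20 mm (distance of any of bowl, coin_box, phone_stand, key_ring from where it was at the start of the episode above 0.02 m).
It also fails if it takes over 72 s, if anything falls off the work surface, if the arm or the gripper's body presses on something with over 40 N, if the wrist force passes 120 N, or if a joint passes its speed limit or range.

## Working session

There is one attempt and no reset: what is moved stays moved. The work goes in short steps, Python scripts to look and compute and a shell command to move; the robot and the scene stay as the last step left them, time stands still between calls to the robot, and variables do not carry over. Pictures are saved under pics/ and viewed, at most 10 in all, crops included, and the job is handed in when it is done.

```bash
mkdir -p pics
cat > h.py <<'E'
import numpy as np, cv2
from plant import *
from scipy.spatial.transform import Rotation as R
def K(m):
    f=192/np.tan(np.radians(m['fov_y'])/2); return np.array([[f,0,m['cx']],[0,f,m['cy']],[0,0,1]])
def ray(m,px):
    u=cv2.undistortPoints(np.array([[px]],float),K(m),np.array(m['D'],float)).ravel()
    P=np.array(m['pose']); d=P[:3,:3]@np.array([u[0],-u[1],-1]); return P[:3,3],d
def at_z(m,px,z):
    o,d=ray(m,px); return o+d*(z-o[2])/d[2]
def proj(m,p):
    P=np.array(m['pose']); c=P[:3,:3].T@(np.atleast_2d(p)-P[:3,3]).T; c=(c.T*[1,-1,-1]).copy()
    return cv2.projectPoints(c,np.zeros(3),np.zeros(3),K(m),np.array(m['D'],float))[0].reshape(-1,2)
def tri(obs):
    A=np.zeros((3,3));b=np.zeros(3)
    for m,px in obs:
        o,d=ray(m,px); d=d/np.linalg.norm(d); Q=np.eye(3)-np.outer(d,d); A+=Q;b+=Q@o
    return np.linalg.solve(A,b)
E
python3 - <<'E'
from h import *
np.set_printoptions(precision=1,suppress=True)
Z=dict(bank_mid=58,slot=8,envelopes=100,seat=62,fixed_jaw=125,fin=85,tray_mid=0)
for c in('side','top'):
    im=capture(c); cv2.imwrite(f'pics/{c}0.png',im[...,::-1]); m=camera_model(c)
    print(c,np.array(m['pose'])[:3,3],m['fov_y'])
    for t in Z:
        for r in pinpoint(c,t)[:4]: print(t,round(r['score'],2),np.array(r['location']),at_z(m,r['location'],Z[t]))
print(get_obs()['tcp_rot'], get_obs()['time'],get_obs()['grip_width'])
E
```

```text
side [202.1 778.4 685.5] 57.50762085762506
bank_mid 0.96 [311.6 281.6] [324.3 261.2  58. ]
bank_mid 0.77 [236.7 318.8] [432.4 418.4  58. ]
bank_mid 0.7 [252.  263.9] [470.9 269.2  58. ]
slot 0.71 [250.3 274.7] [480.2 262.9   8. ]
envelopes 0.6 [230.8 236.6] [539.1 245.3 100. ]
seat 0.75 [313.4 153.1] [ 502.9 -293.9   62. ]
fixed_jaw 0.73 [322.7 140.7] [ 470.3 -280.9  125. ]
fixed_jaw 0.63 [254.8 191.2] [553.   81.8 125. ]
fin 0.92 [305.  148.8] [ 528.4 -271.5   85. ]
tray_mid 0.91 [227.8 195.1] [703.2 -16.8   0. ]
top [ 412.7   50.1 1050.8] 53.38249170904223
bank_mid 0.76 [129.7 239.4] [442.7 393.1  58. ]
bank_mid 0.75 [178.8 284.2] [328.1 262.9  58. ]
bank_mid 0.56 [181.6 226.2] [475.4 258.1  58. ]
bank_mid 0.27 [271.4 172.9] [613.2  22.2  58. ]
envelopes 0.84 [176.8 204.9] [526.3 262.4 100. ]
seat 0.63 [387.  215.5] [ 495.3 -276.6   62. ]
fixed_jaw 0.73 [391.6 225.4] [ 465.8 -265.5  125. ]
fin 0.95 [393.6 201.6] [ 528.7 -288.3   85. ]
tray_mid 0.71 [281.9 145.4] [704.1 -10.7   0. ]
[ 3.1 -0.   0.3] 0.8 91.78366100118994
```

View pics/side0.png

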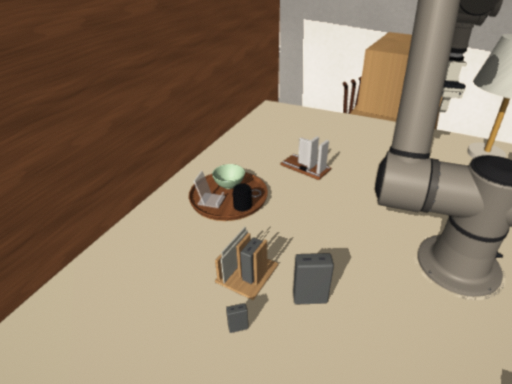

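View pics/top0.png

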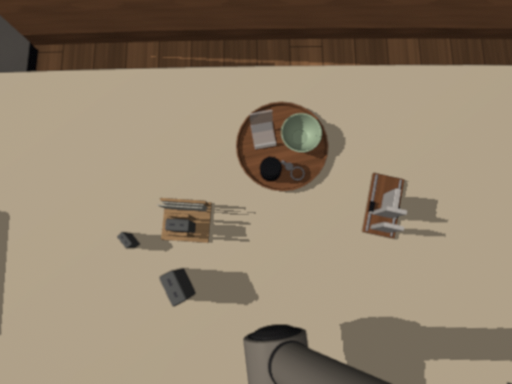

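The look-alikes for the bank are a large box on the console (side 311,282; top 178,286), a small box (side 237,319; top 129,239) and the box in the rack (side 252,264; top 180,226). The one in the rack is the middle-sized one, so that is the bank. I'll check it in a crop, and next work out the dock and rack axes.

```bash
cat >> h.py <<'E'
def plan(p,yaw=None,tilt0=True):
    o=get_obs(); r=np.array(o['tcp_rot']); M=R.from_euler('xyz',r).as_matrix()
    t=np.array(o['tool_pos']); d=M.T@(np.array(p)-t)
    w=[0,0,0]
    if yaw is not None:
        k=np.round((yaw-r[2])/np.pi) if False else 0
        T=R.from_euler('xyz',[np.pi,0,yaw]).as_matrix(); w=np.degrees(R.from_matrix(M.T@T).as_rotvec())/4
    print('tcp',t.round(1),'rpy',r.round(3),'shift',(d/30).round(2),'turn',np.round(w,2),'t',round(o['time'],2),'F',np.round(o['contact_force'],1),'w',round(o['grip_width'],1),'ff',np.round(o['finger_force'],1))
E
python3 - <<'E'
from h import *
m=camera_model('top'); im=cv2.imread('pics/top0.png')
# rack & dock crops side by side
a=cv2.resize(im[190:300,110:225],None,fx=3.4,fy=3.4,interpolation=3); b=cv2.resize(im[165:275,355:415],None,fx=3.4,fy=3.4,interpolation=3)
s=cv2.imread('pics/side0.png'); c=cv2.resize(s[220:340,205:340],None,fx=3,fy=3,interpolation=3);c=cv2.copyMakeBorder(c,0,a.shape[0]-c.shape[0],0,0,0) if c.shape[0]<a.shape[0] else c[:a.shape[0]]
o=np.hstack([a,b]); print(o.shape,c.shape)
o=cv2.resize(np.hstack([o,c])[:, :],(800,int(800*o.shape[0]/(o.shape[1]+c.shape[1])))); cv2.imwrite('pics/c1.png',o)
plan([528,-287,205],np.radians(-10))
print(np.array(camera_model('wrist')['pose'])[:3].round(2),camera_model('wrist')['fov_y'])
E
```

```text
(374, 595, 3) (374, 405, 3)
tcp [ 132.9 -507.9  194.5] rpy [ 3.141 -0.     0.256] shift [14.61 -3.79 -0.35] turn [ 0.   -0.    6.16] t 0.8 F [-0.2  0.1  0.1] w 91.8 ff 0.0
[[ 2.5000e-01  9.2000e-01  2.9000e-01  2.1213e+02]
 [-9.7000e-01  2.4000e-01  8.0000e-02 -4.8685e+02]
 [ 0.0000e+00 -3.0000e-01  9.6000e-01  3.8456e+02]] 70.76768454340089
```

View pics/c1.png

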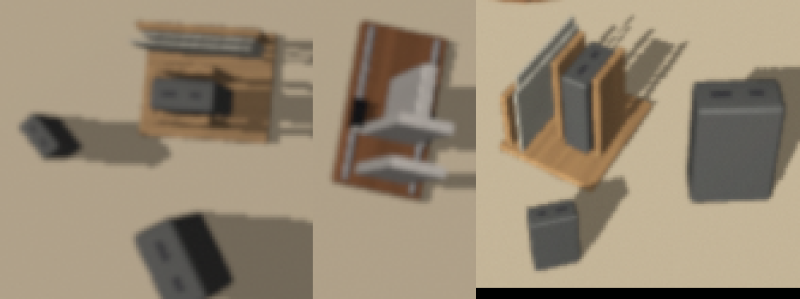

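The crop shows three grey boxes. The one between the two wooden boards in the rack is mid-sized, so the choice stands. In the dock the fixed jaw is nearer the robot, and the moving jaw with its fin is on the far side. I'll move above the fin.

```bash
python3 -m pendant '[1,-0.25,0,0,0,0,-1,1,-0.25,0,0,0,0,-1,1,-0.25,0,0,0,0,-1,1,-0.25,0,0,0,0,-1,1,-0.25,0,0,0,0,-1,1,-0.25,0,0,0,0,-1,1,-0.25,0,0,0,0,-1,1,-0.25,0,0,0,0,-1,1,-0.25,0,0,0,0,-1,1,-0.25,0,0,0,0,-1,1,-0.25,0,0,0,0,-1,1,-0.25,0,0,0,0,-1]'
python3 - <<'E'
from h import *
plan([528,-287,205],np.radians(-10))
E
python3 -m pendant '[0,0,0,0,0,1,-1,0,0,0,0,0,1,-1,0,0,0,0,0,1,-1,0,0,0,0,0,1,-1,0,0,0,0,0,1,-1,0,0,0,0,0,1,-1,0,0,0,0,0,0,-1]'
python3 - <<'E'
from h import *
np.set_printoptions(precision=1,suppress=True)
plan([528,-287,205],np.radians(-10))
m=camera_model('wrist');im=capture('wrist');cv2.imwrite('pics/w1.png',im[...,::-1])
for t,z in dict(seat=62,fixed_jaw=125,fin=85).items():
    for r in pinpoint('wrist',t)[:2]: print(t,round(r['score'],2),np.array(r['location']),at_z(m,r['location'],z))
E
```

```text
time: 2.0
tool_pos: [459.5, -329.0, 194.6]
tcp_rot: [3.141, -0.0, 0.256]
contact_force: [0.2, -0.4, 0.3]
grip_width: 91.4
finger_force: 0.0
tcp [ 459.5 -329.   194.6] rpy [ 3.141 -0.     0.256] shift [ 2.56 -0.78 -0.35] turn [ 0.   -0.    6.17] t 2.0 F [ 0.2 -0.4  0.3] w 91.4 ff 0.0
time: 2.7
tool_pos: [458.4, -329.8, 194.5]
tcp_rot: [3.142, 0.0, -0.164]
contact_force: [-0.5, 0.2, -0.5]
grip_width: 91.8
finger_force: 0.0
tcp [ 458.4 -329.8  194.5] rpy [ 3.1  0.  -0.2] shift [ 2.1 -1.8 -0.3] turn [0.  0.  0.2] t 2.7 F [-0.5  0.2 -0.5] w 91.8 ff 0.0
seat 0.69 [205.5 147.6] [ 502.  -279.1   62. ]
fin 0.87 [200.5 118.7] [ 536.  -284.8   85. ]
```

View pics/w1.png

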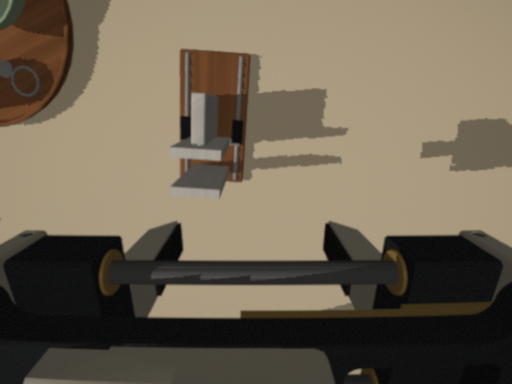

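The wrist view shows the dock base with corners at about (181,49), (249,53), (242,181) and (180,181). The fin top is the light strip at columns 192–206, rows 93–143. Next I'll fit the dock frame.

Run:
```python
from h import *
from scipy.optimize import least_squares
np.set_printoptions(precision=1,suppress=True)
m=camera_model('wrist');im=capture('wrist')
for px in [(181,49),(249,53),(242,181),(180,181)]: print(px,at_z(m,px,12))
for px in [(199,93),(199,143),(192,93),(206,93),(192,140),(206,140)]: print(px,at_z(m,px,113))
for px in [(172,194),(220,196),(229,158),(172,157)]: print(px,at_z(m,px,125))
c=im[30:210,150:270,::-1]; cv2.imwrite('pics/w1c.png',cv2.resize(c,None,fx=3.3,fy=3.3,interpolation=3))
```

```text
(181, 49) [ 622.9 -264.6   12. ]
(249, 53) [ 604.  -348.1   12. ]
(242, 181) [ 440.9 -310.6   12. ]
(180, 181) [ 455.3 -223.    12. ]
(199, 93) [ 559.8 -293.7  113. ]
(199, 143) [ 513.4 -283.5  113. ]
(192, 93) [ 560.9 -287.1  113. ]
(206, 93) [ 558.7 -300.3  113. ]
(192, 140) [ 517.4 -277.2  113. ]
(206, 140) [ 515.1 -291.   113. ]
(172, 194) [ 468.8 -247.8  125. ]
(220, 196) [ 458.8 -295.4  125. ]
(229, 158) [ 495.6 -311.7  125. ]
(172, 157) [ 505.6 -257.1  125. ]
```

View pics/w1c.png

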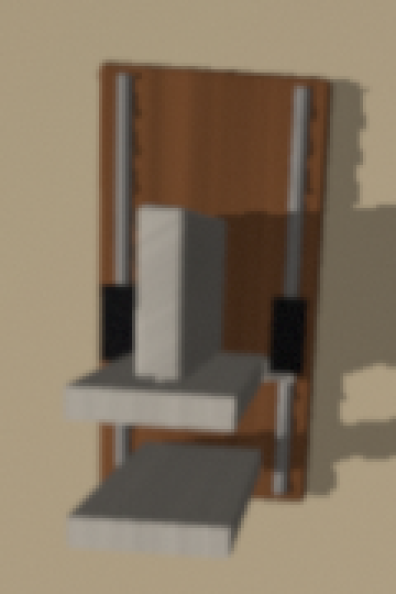

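Run:
```python
from h import *
from scipy.optimize import least_squares
np.set_printoptions(precision=1,suppress=True)
m=camera_model('wrist')
# model: seat (x,y), yaw, carriage q ; jaw inner faces: fixed at +30, moving at -44+q
def model(v):
    sx,sy,a,q=v; mv=-44+q; f=mv-5-31  # fin centre: plate 26..36 from fin point
    f=mv-36
    L=[(-117,-45,12),(-117,45,12),(53,45,12)] 
    L+=[(30,-25,125),(30,25,125),(40,-25,125),(40,25,125)]
    L+=[(mv-10,-25,126),(mv-10,25,126),(mv,-25,126),(mv,25,126)]
    L+=[(f-26,-7,113),(f-26,7,113),(f+26,-7,113),(f+26,7,113)]
    L=np.array(L,float); c,s=np.cos(a),np.sin(a)
    return np.c_[sx+c*L[:,0]-s*L[:,1], sy+s*L[:,0]+c*L[:,1], L[:,2]]
px=np.array([(181.2,49.7),(250,54),(241.5,181),(171.2,187),(221.2,189.7),(170.6,196),(220.3,198.5),(170.6,147.6),(222,150.6),(170.6,156.7),(221.5,160.3),(191.5,92.7),(205.5,92.7),(191.5,143.6),(205.5,145)])
r=least_squares(lambda v:(proj(m,model(v))-px).ravel(),[500,-280,2.92,20])
print(r.x,np.degrees(r.x[2]),r.cost); print(r.fun.reshape(-1,2))
s,a,q=r.x[:2],r.x[2],r.x[3]
fin=s+(q-80)*np.array([np.cos(a),np.sin(a)]);print('fin',fin)
plan([*fin,200],a-np.pi)
```

```text
[ 500.  -279.9    2.9   43.4] 166.80757761291875 14.071100091142798
[[-1.9 -1.5]
 [ 0.8 -0.9]
 [ 1.5  1.8]
 [-0.2 -0.3]
 [-0.6  0.3]
 [ 0.6  0.2]
 [ 0.   0.8]
 [-0.8 -1.1]
 [-0.1 -0.7]
 [-0.6  0.1]
 [ 0.1 -0.1]
 [ 0.3 -1.4]
 [ 1.  -0.5]
 [ 0.   2.2]
 [-0.1  1.7]]
fin [ 535.6 -288.2]
tcp [ 458.4 -329.8  194.5] rpy [ 3.1 -0.  -0.2] shift [ 2.3 -1.8 -0.2] turn [ 0. -0.  1.] t 2.95 F [0.5 0.7 0.8] w 91.5 ff 0.0
```

```bash
python3 -m pendant '[0,0,0,0,0,1,-1,0.77,-0.6,0,0,0,0,-1,0.77,-0.6,0,0,0,0,-1,0.77,-0.6,0,0,0,0,-1,0,0,0,0,0,0,-1]' >/dev/null
python3 - <<'E'
from h import *
plan([535.6,-288.2,80],np.radians(-13.2))
E
```

```text
tcp [ 540.7 -291.5  194.1] rpy [-3.141e+00 -1.000e-03 -2.290e-01] shift [-0.19 -0.06  3.8 ] turn [-0.01 -0.01  0.02] t 3.45 F [-0.4  0.3 -0.4] w 91.9 ff 0.0
```

```bash
python3 -m pendant '[-0.1,-0.06,0.8,0,0,0,-1,0,0,1,0,0,0,-1,0,0,1,0,0,0,-0.5,0,0,1,0,0,0,0,0,0,0,0,0,0,1,0,0,0,0,0,0,1,0,0,0,0,0,0,1,0,0,0,0,0,0,1,0,0,0,0,0,0,1,0,0,0,0,0,0,1]'; python3 -m pendant '[0,0,0,0,0,0,1,0,0,0,0,0,0,1]'
```

```text
time: 4.45
tool_pos: [536.0, -291.0, 81.3]
tcp_rot: [3.141, -0.001, -0.233]
contact_force: [-0.2, -0.3, 0.3]
grip_width: 32.1
finger_force: 0.0
time: 4.65
tool_pos: [535.9, -290.5, 80.7]
tcp_rot: [-3.141, -0.0, -0.233]
contact_force: [1.3, 4.5, 6.1]
grip_width: 16.3
finger_force: 3.3
```

```bash
python3 -m pendant '[0,0,0,0,0,0,1,0,0,0,0,0,0,1,0,0,0,0,0,0,1]'; python3 -m pendant '[0.2,0,0,0,0,0,1,0.2,0,0,0,0,0,1,0.2,0,0,0,0,0,1,0.2,0,0,0,0,0,1,0.2,0,0,0,0,0,1,0.2,0,0,0,0,0,1,0,0,0,0,0,0,1,0,0,0,0,0,0,1]'
```

```text
time: 4.95
tool_pos: [536.1, -291.3, 81.1]
tcp_rot: [3.141, -0.001, -0.233]
contact_force: [0.8, 0.3, 5.3]
grip_width: 0.3
finger_force: 2.5
time: 5.75
tool_pos: [571.2, -299.7, 81.1]
tcp_rot: [3.141, -0.001, -0.233]
contact_force: [-0.1, 0.9, 5.6]
grip_width: 0.2
finger_force: 2.6
```

The fingers closed fully, so they missed the fin. I'll look.

Run:
```python
from h import *
np.set_printoptions(precision=1,suppress=True)
a=capture('side'); b=capture('wrist')
m=camera_model('side')
for c in('side','top'):
    if c=='top': capture('top')
    mm=camera_model(c)
    for r in pinpoint(c,'fin')[:2]: print(c,r['score'],at_z(mm,r['location'],85))
c=cv2.resize(a[110:200,250:370,::-1],(400,300),interpolation=3); d=cv2.resize(b[...,::-1],(400,300))
cv2.imwrite('pics/p2.png',np.hstack([c,d]))
```

```text
side 0.57 [ 566.  -272.5   85. ]
top 0.61 [ 557.9 -294.5   85. ]
```

View pics/p2.png

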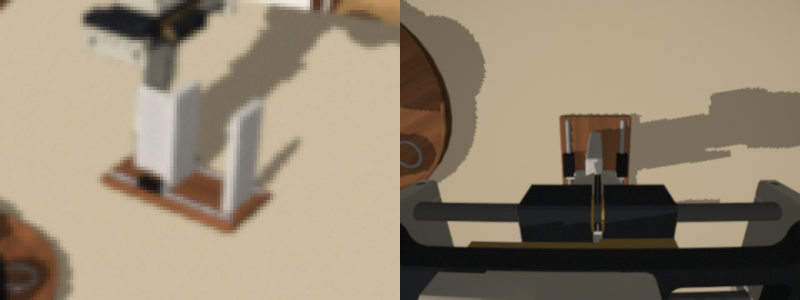

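Run:
```python
from h import *
np.set_printoptions(precision=1,suppress=True)
t=np.array(get_obs()['tool_pos']); a=np.radians(166.8); S=np.array([500,-280.])
def W(x,y,z): return [S[0]+np.cos(a)*x-np.sin(a)*y,S[1]+np.sin(a)*x+np.cos(a)*y,z]
out=[]
for c,(x0,y0,w,h) in dict(side=(250,100,120,90),wrist=(190,130,130,97)).items():
    im=capture(c)[...,::-1].copy(); m=camera_model(c)
    k=400/w; o=cv2.resize(im[y0:y0+h,x0:x0+w],(400,300),interpolation=3)
    def P(p): return tuple(int(v) for v in ((proj(m,p)[0]-[x0,y0])*k))
    def line(p,q,col): cv2.line(o,P(p),P(q),col,1)
    for s in(-1,1):
        line(W(-117,45*s,12),W(53,45*s,12),(0,0,255))
        line(W(30,25*s,12),W(30,25*s,125),(0,255,0))
    line(W(53,-45,12),W(53,45,12),(0,0,255)); line(W(30,-25,125),W(30,25,125),(0,255,0))
    q=(8); mv=-44+q
    for s in(-1,1): line(W(mv,25*s,12),W(mv,25*s,126),(255,0,0)); line(W(mv-62,7*s,113),W(mv-10,7*s,113),(255,255,0)); line(W(mv-62,7*s,14),W(mv-62,7*s,113),(255,255,0))
    line(W(mv,-25,126),W(mv,25,126),(255,0,0))
    line(t,t+[0,0,60],(255,0,255)); out.append(o)
    print(c,proj(m,t),proj(m,t+[0,0,60]))
cv2.imwrite('pics/p3.png',np.hstack(out)); plan(t)
```

```text
side [[296.3 144. ]] [[297.1 129. ]]
wrist [[254.  218.6]] [[254.6 261.7]]
tcp [ 571.2 -299.6   81. ] rpy [ 3.1 -0.  -0.2] shift [ 0.  0. -0.] turn [0 0 0] t 6.1 F [0.  0.  5.2] w 0.5 ff 2.5
```

View pics/p3.png

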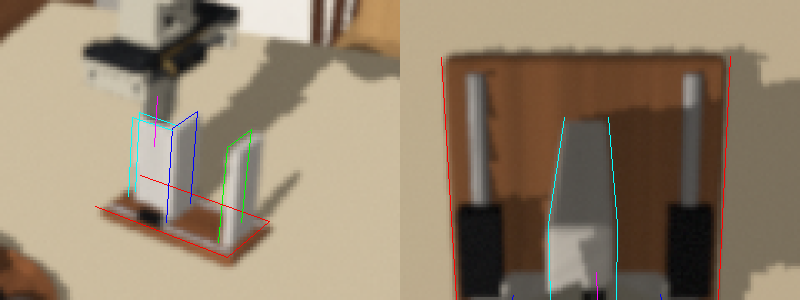

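The overlay shows the dock model fits well. The carriage moved with the hand from about 43 mm to about 8 mm, so the hand has hold of the fin even though the width reads near 0. I'll keep pulling gently to the stop and watch the force.

```bash
python3 -m pendant '[0.1,0,0,0,0,0,1,0.1,0,0,0,0,0,1,0,0,0,0,0,0,1]'; python3 -m pendant '[0.1,0,0,0,0,0,1,0.1,0,0,0,0,0,1,0,0,0,0,0,0,1]';  python3 - <<'E'
from h import *
np.set_printoptions(precision=1,suppress=True)
b=capture('wrist'); cv2.imwrite('pics/w4.png',b[...,::-1])
E
```

```text
time: 6.4
tool_pos: [576.5, -300.9, 81.1]
tcp_rot: [3.141, 0.0, -0.233]
contact_force: [-1.7, 0.3, 6.8]
grip_width: 0.7
finger_force: 3.3
time: 6.7
tool_pos: [581.7, -302.2, 81.0]
tcp_rot: [3.141, 0.002, -0.233]
contact_force: [-3.8, 0.2, 7.0]
grip_width: 0.6
finger_force: 3.9
```

View pics/w4.png

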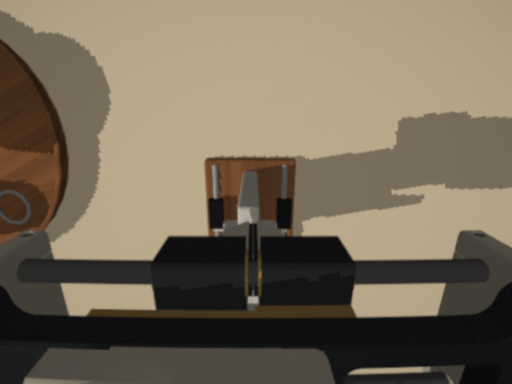

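```bash
python3 -m pendant '[0.1,0,0,0,0,0,1,0,0,0,0,0,0,1]'; python3 -m pendant '[0.1,0,0,0,0,0,1,0,0,0,0,0,0,1]'
```

```text
time: 6.95
tool_pos: [584.5, -302.9, 81.0]
tcp_rot: [3.141, 0.002, -0.233]
contact_force: [-4.4, 1.3, 8.7]
grip_width: 0.3
finger_force: 3.9
time: 7.15
tool_pos: [587.4, -303.6, 81.0]
tcp_rot: [3.141, 0.002, -0.233]
contact_force: [-4.9, 1.0, 8.4]
grip_width: 0.7
finger_force: 3.9
```

Run:
```python
from h import *
from scipy.optimize import least_squares
np.set_printoptions(precision=1,suppress=True)
for c in('top','side','wrist'):
    capture(c); mm=camera_model(c)
    for r in pinpoint(c,'fin')[:1]: print(c,r['score'],at_z(mm,r['location'],85))
plan([0,0,0])
```

```text
top 0.84 [ 569.3 -295.    85. ]
side 0.72 [ 576.  -301.3   85. ]
tcp [ 587.4 -303.6   81. ] rpy [ 3.1  0.  -0.2] shift [-21.4  -5.3   2.7] turn [0 0 0] t 7.45 F [-4.2  0.5  7. ] w 0.4 ff 3.7
```

```bash
python3 -m pendant '[0,0,0,0,0,0,0,0,0,0,0,0,0,-1,0,0,0,0,0,0,-1,0,0,0,0,0,0,-1,0,0,-1,0,0,0,-1,0,0,-1,0,0,0,-1,0,0,-1,0,0,0,-1,0,0,-1,0,0,0,-1,-1,0,0,0,0,0,-1,-1,0,0,0,0,0,-1,-1,0,0,0,0,0,-1,0,0,0,0,0,0,-1]';python3 - <<'E'
from h import *
np.set_printoptions(precision=1,suppress=True)
plan([0,0,0]); a=np.radians(166.8); S=np.array([500,-280.])
def W(x,y,z): return [S[0]+np.cos(a)*x-np.sin(a)*y,S[1]+np.sin(a)*x+np.cos(a)*y,z]
im=capture('wrist')[...,::-1].copy(); m=camera_model('wrist')
r=pinpoint('wrist','fin'); print([(q['score'],at_z(m,q['location'],85)) for q in r[:1]])
x0,y0=np.clip(proj(m,W(-30,0,60))[0].astype(int)-[80,90],0,None); k=4; o=cv2.resize(im[y0:y0+150,x0:x0+160],None,fx=k,fy=k,interpolation=3)
def line(p,q,col): cv2.line(o,*[tuple(int(v) for v in (proj(m,t)[0]-[x0,y0])*k) for t in(p,q)],col,1)
mv=-44
for s in(-1,1):
    line(W(-117,45*s,12),W(53,45*s,12),(0,0,255)); line(W(mv-62,7*s,113),W(mv-10,7*s,113),(255,255,0))
for x in(30,40): line(W(x,-25,125),W(x,25,125),(0,255,0))
for x in(mv-10,mv): line(W(x,-25,126),W(x,25,126),(255,0,0))
line(W(mv-62,-7,113),W(mv-62,7,113),(255,255,0)); line(W(-117,-45,12),W(-117,45,12),(0,0,255))
cv2.imwrite('pics/w5.png',o)
E
```

```text
time: 8.65
tool_pos: [497.7, -280.8, 199.9]
tcp_rot: [-3.14, 0.004, -0.233]
contact_force: [-0.1, 0.2, 0.0]
grip_width: 90.3
finger_force: 0.0
tcp [ 497.7 -280.8  199.9] rpy [-3.1  0.  -0.2] shift [-18.3  -5.3   6.7] turn [0 0 0] t 8.65 F [-0.1  0.2  0. ] w 90.3 ff 0.0
[(0.56, array([ 579.2, -295.4,   85. ]))]
```

View pics/w5.png

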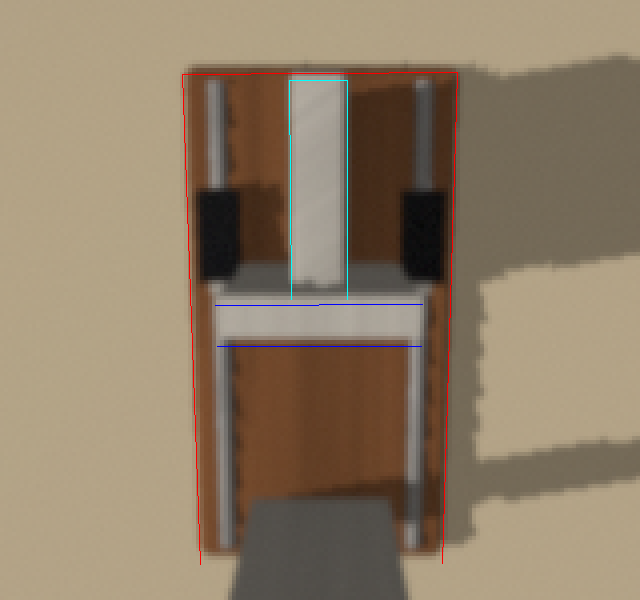

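The carriage now sits at its stop: the overlay drawn for carriage = 0 matches within about 1 mm. Next I'll go over to the rack.

```bash
python3 -m pendant '[-0.39,-1,0,0,0,0,-1,-0.39,-1,0,0,0,0,-1,-0.39,-1,0,0,0,0,-1,-0.39,-1,0,0,0,0,-1,-0.39,-1,0,0,0,0,-1,-0.39,-1,0,0,0,0,-1,-0.39,-1,0,0,0,0,-1,-0.39,-1,0,0,0,0,-1,-0.39,-1,0,0,0,0,-1,-0.39,-1,0,0,0,0,-1,-0.39,-1,0,0,0,0,-1,-0.39,-1,0,0,0,0,-1]' >/dev/null; python3 -m pendant '[-0.39,-1,0,0,0,0,-1,-0.39,-1,0,0,0,0,-1,-0.39,-1,0,0,0,0,-1,-0.39,-1,0,0,0,0,-1,-0.39,-1,0,0,0,0,-1,0,0,0,0,0,-1,-1,0,0,0,0,0,-1,-1,0,0,0,0,0,-0.35,-1,0,0,0,0,0,0,-1]'
python3 - <<'E'
from h import *
np.set_printoptions(precision=1,suppress=True)
plan([475,258,200],np.radians(-4))
im=capture('wrist')[...,::-1]; m=camera_model('wrist')
for t,z in dict(slot=8,bank_mid=58,envelopes=100).items():
    for r in pinpoint('wrist',t)[:3]: print(t,round(r['score'],2),np.array(r['location']),at_z(m,r['location'],z))
r=regions_of('wrist','bank_mid')
for q in r[:2]:
    p=np.argwhere(q['pixels']); print(q['score'],q['location'],p.min(0),p.max(0))
cv2.imwrite('pics/w6.png',im)
E
```

```text
time: 10.85
tool_pos: [425.3, 260.2, 200.2]
tcp_rot: [3.142, 0.0, -0.069]
contact_force: [-0.4, 0.1, -0.3]
grip_width: 91.9
finger_force: 0.0
tcp [425.3 260.2 200.2] rpy [ 3.1  0.  -0.1] shift [ 1.7 -0.   0. ] turn [0. 0. 0.] t 10.85 F [-0.4  0.1 -0.3] w 91.9 ff 0.0
slot 0.57 [249.3 127.1] [479.9 261.4   8. ]
bank_mid 0.93 [247.1 129.8] [480.4 263.5  58. ]
bank_mid 0.88 [256.5 248.6] [319.2 262.9  58. ]
bank_mid 0.65 [142.4 163.3] [449.  397.9  58. ]
envelopes 0.56 [249.3  81.4] [531.4 256.5 100. ]
0.78 [255.8, 245.6] [201 226] [305 287]
0.65 [248.5, 134.2] [116 221] [150 278]
```

View pics/w6.png

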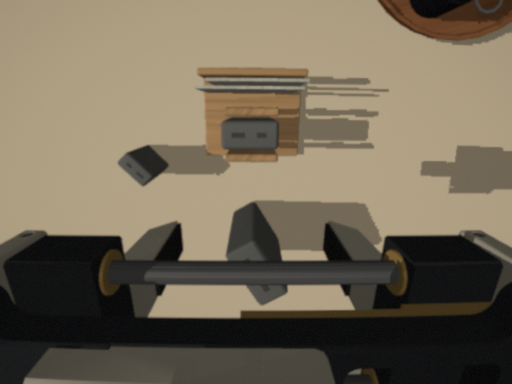

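The view shows the bank top at columns 221–278, rows 118–150, between the boards. The large look-alike is at (255,250) and the small one at (143,165). Next I'll compute the pose.

Run:
```python
from h import *
np.set_printoptions(precision=1,suppress=True)
m=camera_model('wrist'); capture('wrist')
q=regions_of('wrist','bank_mid')
q=[r for r in q if r['location'][1]<160 and r['location'][0]>200][0]['pixels']
c=max(cv2.findContours(q.astype(np.uint8),0,2)[0],key=cv2.contourArea); print(cv2.minAreaRect(c))
b=np.array([at_z(m,p[0],108)[:2] for p in c],np.float32); print('rect@108',cv2.minAreaRect(b))
for px,z in [((198,69),78),((307,70),78),((226,155),116),((277,156),116),((221,119),108),((278,119),108),((279,151),108),((222,150),108),((207,153),8),((298,155),8)]: print(px,at_z(m,px,z))
print(get_obs()['joint_positions'])
```

```text
((248.5, 133.0), (32.0, 57.0), 90.0)
rect@108 ((480.65435791015625, 260.54718017578125), (58.940757751464844, 32.47480010986328), 85.98506927490234)
(198, 69) [549.7 310.3  78. ]
(307, 70) [540.5 193.7  78. ]
(226, 155) [461.2 285.1 116. ]
(277, 156) [456.5 233.1 116. ]
(221, 119) [496.9 287.5 108. ]
(278, 119) [492.8 229.8 108. ]
(279, 151) [460.1 230.2 108. ]
(222, 150) [465.4 289.7 108. ]
(207, 153) [448.  323.8   8. ]
(298, 155) [436.  194.7   8. ]
[ 0.4  0.3  1.6 -0.   1.3  2. ]
```

```bash
python3 -m pendant '[0.91,-0.05,0,0,0,0.06,-1,0.91,-0.05,0,0,0,0.06,-1,0,0,0.8,0,0,0,-1,0,0,0.8,0,0,0,-1,0,0,0,0,0,0,-1]'
python3 - <<'E'
from h import *
plan([480,259.3,62],np.radians(-4.6))
E
```

```text
time: 11.7
tool_pos: [477.7, 257.8, 149.5]
tcp_rot: [3.139, 0.006, -0.078]
contact_force: [-0.7, -0.5, -0.9]
grip_width: 91.5
finger_force: 0.0
tcp [477.7 257.8 149.5] rpy [ 3.139  0.006 -0.078] shift [ 0.09 -0.06  2.91] turn [0.04 0.09 0.03] t 11.7 F [-0.7 -0.5 -0.9] w 91.5 ff 0.0
```

```bash
python3 -m pendant '[0.09,-0.06,0.5,0.04,0.09,0,-1,0,0,0.6,0,0,0,-1,0,0,0.6,0,0,0,-1,0,0,0.6,0,0,0,-1,0,0,0.6,0,0,0,-0.6,0,0,0,0,0,0,-0.4,0,0,0,0,0,0,-0.35]'; python3 -m pendant '[0,0,0,0,0,0,-0.25,0,0,0,0,0,0,0,0,0,0,0,0,0,1,0,0,0,0,0,0,1,0,0,0,0,0,0,1]'
```

```text
time: 12.4
tool_pos: [483.5, 260.8, 66.6]
tcp_rot: [-3.138, -0.007, -0.077]
contact_force: [0.6, 0.4, -0.2]
grip_width: 72.2
finger_force: 0.0
time: 12.9
tool_pos: [483.9, 260.7, 66.9]
tcp_rot: [-3.138, -0.009, -0.077]
contact_force: [-0.1, -0.9, 6.9]
grip_width: 59.4
finger_force: 30.0
```

```bash
python3 -m pendant '[0,0,-0.3,0,0,0,1,0,0,-0.5,0,0,0,1,0,0,-0.7,0,0,0,1,0,0,-0.7,0,0,0,1,0,0,-0.7,0,0,0,1,0,0,-0.7,0,0,0,1,0,0,-0.6,0,0,0,1,0,0,-0.3,0,0,0,1,0,0,0,0,0,0,1]'
python3 - <<'E'
from h import *
plan([450,20,180],np.radians(76.8))
m=camera_model('wrist');capture('wrist');r=regions_of('wrist','bank_mid')
for q in r[:4]: print(q['score'],q['location'],q['pixels'].sum())
E
```

```text
time: 13.8
tool_pos: [482.4, 260.4, 201.6]
tcp_rot: [-3.138, -0.008, -0.077]
contact_force: [-0.5, -0.2, -3.9]
grip_width: 59.8
finger_force: 30.0
tcp [482.4 260.4 201.6] rpy [-3.138 -0.008 -0.077] shift [-0.46  8.08  0.69] turn [  0.04  -0.13 -20.31] t 13.8 F [-0.5 -0.2 -3.9] w 59.8 ff 30.0
0.94 [253.6, 227.2] 6234
0.77 [150.8, 205.7] 1182
0.59 [260.2, 301.1] 1335
0.34 [415.4, 21.8] 6950
```

```bash
python3 -m pendant '[0,0.5,0,0,0,0,1,-0.05,0.9,0,0,0,0,1,-0.05,0.9,0,0,0,0,1,-0.05,0.9,0,0,0,0,1,-0.05,0.9,0,0,0,0,1,-0.05,0.9,0,0,0,0,1,-0.05,0.9,0,0,0,0,1,-0.05,0.9,0,0,0,0,1,-0.05,0.9,0,0,0,0,1,-0.05,0.5,0,0,0,0,1,0,0,0,0,0,-1,1,0,0,0,0,0,-1,1]'; python3 -m pendant '[0,0,0.3,0,0,-1,1,0,0,0.3,0,0,-1,1,0,0,0.3,0,0,-1,1,0,0,0.3,0,0,-1,1,0,0,0.3,0,0,-1,1,0,0,0.3,0,0,-1,1,0,0,0.3,0,0,-1,1,0,0,0.3,0,0,-1,1,0,0,0.3,0,0,-1,1,0,0,0.3,0,0,-1,1,0,0,0,0,0,-1,1,0,0,0,0,0,-1,1]'; python3 -m pendant '[0,0,0,0,0,-1,1,0,0,0,0,0,-1,1,0,0,0,0,0,-1,1,0,0,0,0,0,-1,1,0,0,0,0,0,-1,1,0,0,0,0,0,-1,1,0,0,0,0,0,0,1,0,0,0,0,0,0,1]'
python3 - <<'E'
from h import *
plan([450,20,59],np.radians(76.8))
E
```

```text
time: 15.1
tool_pos: [448.5, 14.8, 198.8]
tcp_rot: [-3.14, -0.005, 0.063]
contact_force: [-0.1, 0.1, -2.8]
grip_width: 59.3
finger_force: 30.0
time: 16.3
tool_pos: [448.8, 15.7, 108.6]
tcp_rot: [3.14, -0.004, 0.903]
contact_force: [-0.2, -0.0, -2.9]
grip_width: 59.3
finger_force: 30.0
time: 17.1
tool_pos: [449.5, 15.9, 109.3]
tcp_rot: [3.137, -0.004, 1.317]
contact_force: [-0.4, -0.4, -3.9]
grip_width: 59.6
finger_force: 30.0
tcp [449.5  15.9 109.3] rpy [ 3.137 -0.004  1.317] shift [ 0.13 -0.03  1.68] turn [ 0.07 -0.05 -0.34] t 17.1 F [-0.4 -0.4 -3.9] w 59.6 ff 30.0
```

```bash
python3 -m pendant '[0,0,0.4,0,0,-0.34,1,0,0,0.4,0,0,0,1,0,0,0.4,0,0,0,1,0,0,0.2,0,0,0,1,0,0,0.1,0,0,0,1,0,0,0,0,0,0,1]'; python3 -m pendant '[0,0,0.05,0,0,0,1,0,0,0.05,0,0,0,1,0,0,0,0,0,0,1]'
```

```text
time: 17.7
tool_pos: [450.3, 16.2, 64.6]
tcp_rot: [3.136, -0.004, 1.342]
contact_force: [0.6, -0.5, -3.0]
grip_width: 59.6
finger_force: 30.0
time: 18.0
tool_pos: [450.5, 16.3, 61.8]
tcp_rot: [3.136, -0.004, 1.343]
contact_force: [-0.5, -0.1, -3.0]
grip_width: 59.0
finger_force: 30.0
```

```bash
python3 -m pendant '[0,0,0.04,0,0,0,1,0,0,0.03,0,0,0,1,0,0,0,0,0,0,1]'; python3 -m pendant '[0,0,0.03,0,0,0,1,0,0,0.03,0,0,0,1,0,0,0,0,0,0,1]'
```

```text
time: 18.3
tool_pos: [450.4, 16.3, 59.6]
tcp_rot: [3.136, -0.004, 1.343]
contact_force: [0.2, -0.1, -3.4]
grip_width: 59.8
finger_force: 30.0
time: 18.6
tool_pos: [450.8, 16.4, 59.0]
tcp_rot: [3.135, -0.004, 1.343]
contact_force: [-1.9, 1.4, 11.2]
grip_width: 59.3
finger_force: 30.0
```

```bash
python3 -m pendant '[0,0,0,0,0,0,0,0,0,0,0,0,0,-1,0,0,0,0,0,0,-1,0,0,-0.5,0,0,0,-1,0,0,-1,0,0,0,-1,0,0,-1,0,0,0,-1,0,0,-0.5,0,0,0,-1,0,0,0,0,0,1,-1,0,0,0,0,0,1,-1,0,0,0,0,0,1,-1,0,0,0,0,0,1,-1,0,0,0,0,0,1,-1]'; python3 -m pendant '[0,0,0,0,0,1,-1,0,0,0,0,0,1,-1,0,0,0,0,0,1,-1,0,0,0,0,0,1,-1,0,0,0,0,0,1,-1,0,0,0,0,0,1,-1,0,0,0,0,0,1,-1,0,0,0,0,0,1,-1,0,0,0,0,0,1,-1,0,0,0,0,0,1,-1,0,0,0,0,0,1,-1,0,0,0,0,0,1,-1]' >/dev/null; python3 -m pendant '[-1,0,-0.5,0,0,1,-1,-1,0,-0.5,0,0,1,-1,0,0,0,0,0,1,-1,0,0,0,0,0,1,-1,0,0,0,0,0,1,-1,0,0,0,0,0,0.4,-1,0,0,0,0,0,0,-1]'
cat > loc.py <<'E'
from h import *
np.set_printoptions(precision=1,suppress=True)
def loc(cam,near,z):
    m=camera_model(cam);capture(cam)
    for r in pinpoint(cam,'bank_mid'): 
        p=at_z(m,r['location'],z)
        if np.hypot(*(p[:2]-near))<60: print(cam,'pin',round(r['score'],2),p)
    for r in regions_of(cam,'bank_mid'):
        p=at_z(m,r['location'],z)
        if np.hypot(*(p[:2]-near))<80:
            c=max(cv2.findContours(r['pixels'].astype(np.uint8),0,2)[0],key=cv2.contourArea)
            print(cam,'reg',round(r['score'],2),p,cv2.boundingRect(c)); return m,r['pixels']
E
python3 - <<'E'
from loc import *
plan([450,17,122],np.radians(-13.2))
for c in('wrist','top','side'): loc(c,np.array([450,17]),50)
E
```

```text
time: 19.8
tool_pos: [450.0, 16.1, 147.8]
tcp_rot: [3.137, -0.005, 0.991]
contact_force: [-0.2, 0.1, 0.3]
grip_width: 91.5
finger_force: 0.0
time: 21.7
tool_pos: [390.2, 8.8, 177.4]
tcp_rot: [-3.138, -0.006, -0.221]
contact_force: [0.2, -1.0, 0.6]
grip_width: 92.0
finger_force: 0.0
tcp [390.2   8.8 177.4] rpy [-3.1 -0.  -0.2] shift [ 1.9 -0.7  1.9] turn [-0.1 -0.1  0.1] t 21.7 F [ 0.2 -1.   0.6] w 92.0 ff 0.0
wrist reg 0.62 [451.8  15.   50. ] (223, 98, 31, 61)
top pin 0.63 [446.5  14.1  50. ]
side pin 0.64 [448.   12.9  50. ]
side reg 0.74 [449.3   5.3  50. ] (288, 190, 23, 36)
```

```bash
cat >> loc.py <<'E'
from scipy.optimize import minimize
def fitbox(obs,x0,z0=0):
    "obs: (model, mask); box 30x60x100, underside z0; x0=[x,y,yaw of bank y axis]"
    def cost(v):
        a=v[2]; e=np.array([np.cos(a),np.sin(a)]); n=np.array([-e[1],e[0]]); s=0
        C=np.array([[*(v[:2]+i*30*e+j*15*n),z0+k] for i in(-1,1) for j in(-1,1) for k in(0,100)])
        for m,q in obs:
            h=cv2.convexHull((proj(m,C)*16).astype(np.int32).reshape(-1,1,2)); M=np.zeros(q.shape,np.uint8)
            cv2.fillConvexPoly(M,h,255,cv2.LINE_AA,4); M=M/255.
            s+=np.abs(M-q).sum()/q.sum()
        return s
    S=np.array([x0+np.array(d) for d in([0,0,0],[6,0,0],[0,6,0],[0,0,.1])])
    r=minimize(cost,x0,method='Nelder-Mead',options=dict(initial_simplex=S)); print('fit',r.x[:2],round(r.x[2],3),round(r.fun,3)); return r.x
E
python3 - <<'E'
from loc import *
p=loc('wrist',np.array([450,17]),50); s=loc('side',np.array([450,17]),50)
x0=np.array([450,17,-.23])
fitbox([p],x0); fitbox([p,s],x0)
plan([450,16,60],np.radians(-13.2))
E
```

```text
wrist reg 0.59 [451.4  13.3  50. ] (222, 97, 33, 62)
side pin 0.77 [444.7  13.5  50. ]
side reg 0.74 [445.2  12.2  50. ] (288, 189, 23, 37)
fit [452.7  10.3] -0.214 0.114
fit [452.1  10.1] -0.208 0.327
tcp [390.2   8.8 177.4] rpy [-3.1 -0.  -0.2] shift [ 1.9 -0.7  3.9] turn [-0.1 -0.1  0.1] t 22.45 F [ 0.3  0.  -0.6] w 91.7 ff 0.0
```

```bash
python3 -m pendant '[0.65,-0.19,0,-0.05,-0.05,0.13,-1,0.65,-0.19,0,-0.05,-0.05,0,-1,0.65,-0.19,0,0,0,0,-1,0,0,0.3,0,0,0,-1,0,0,0.7,0,0,0,-1,0,0,0.7,0,0,0,-1,0,0,0.7,0,0,0,-1,0,0,0.7,0,0,0,-1,0,0,0.7,0,0,0,-1,0,0,0,0,0,0,-1]'
python3 - <<'E'
from h import *
plan([451,12,60],np.radians(-13.2))
E
```

```text
time: 23.45
tool_pos: [447.7, 12.3, 61.2]
tcp_rot: [3.138, 0.008, -0.23]
contact_force: [-0.2, -0.2, 0.2]
grip_width: 91.9
finger_force: 0.0
tcp [447.7  12.3  61.2] rpy [ 3.138  0.008 -0.23 ] shift [ 0.11 -0.02  0.04] turn [0.06 0.11 0.  ] t 23.45 F [-0.2 -0.2  0.2] w 91.9 ff 0.0
```

```bash
python3 -m pendant '[0.11,0,0,0.03,0.06,0,-1,0,0,0,0,0,0,-0.3,0,0,0,0,0,0,0,0,0,0,0,0,0,0.1,0,0,0,0,0,0,0.2,0,0,0,0,0,0,0.2,0,0,0,0,0,0,0.25,0,0,0,0,0,0,0.3]'; python3 -m pendant '[0,0,0,0,0,0,0.34,0,0,0,0,0,0,0.4,0,0,0,0,0,0,1,0,0,0,0,0,0,1,0,0,0,0,0,0,1]';  python3 - <<'E'
from h import *
plan([451,12,60],np.radians(-13.2))
E
```

```text
time: 24.25
tool_pos: [454.0, 11.2, 63.6]
tcp_rot: [3.14, -0.003, -0.23]
contact_force: [-0.3, -0.3, -0.4]
grip_width: 40.1
finger_force: 0.0
time: 24.75
tool_pos: [454.0, 11.2, 63.5]
tcp_rot: [3.14, -0.003, -0.23]
contact_force: [-0.2, -0.4, 1.3]
grip_width: 29.3
finger_force: 30.0
tcp [454.   11.2  63.5] rpy [ 3.14e+00 -3.00e-03 -2.30e-01] shift [-0.1  -0.    0.12] turn [ 0.02 -0.04  0.01] t 24.75 F [-0.2 -0.4  1.3] w 29.3 ff 30.0
```

```bash
python3 -m pendant '[0,0,-0.4,0,0,0,1,0,0,-0.7,0,0,0,1,0,0,-0.7,0,0,0,1,0,0,-0.7,0,0,0,1,0,0,-0.7,0,0,0,1,0,0,-0.7,0,0,0,1,0,0,-0.6,0,0,0,1,0,0,-0.3,0,0,0,1,0.2,0.5,0,0,0,0,1,0.4,0.9,0,0,0,0,1,0.4,0.9,0,0,0,0,1,0.4,0.9,0,0,0,0,1]';python3 -m pendant '[0.4,0.9,0,0,0,0,1,0.4,0.9,0,0,0,0,1,0.4,0.9,0,0,0,0,1,0.4,0.9,0,0,0,0,1,0.4,0.9,0,0,0,0,1,0.4,0.7,0,0,0,0,1,0.2,0.3,0,0,0,0,1,0,0,0,0,0,0,1,0,0,0,0,0,0,1]'
python3 - <<'E'
from h import *
plan([508.5,-282,76],np.radians(-13.2))
E
```

```text
time: 25.95
tool_pos: [472.3, -92.2, 206.9]
tcp_rot: [3.141, -0.001, -0.23]
contact_force: [0.4, 0.2, -3.5]
grip_width: 29.7
finger_force: 30.0
time: 26.85
tool_pos: [510.6, -268.9, 207.6]
tcp_rot: [3.142, -0.001, -0.23]
contact_force: [0.4, 0.7, -2.7]
grip_width: 29.5
finger_force: 30.0
tcp [ 510.6 -268.9  207.6] rpy [ 3.142e+00 -1.000e-03 -2.300e-01] shift [0.03 0.44 4.39] turn [ 0.   -0.02  0.01] t 26.85 F [ 0.4  0.7 -2.7] w 29.5 ff 30.0
```

```bash
python3 -m pendant '[0.03,0.44,0,0,0,0,1,0,0,0,0,0,0,1,0,0,0,0,0,0,1]'
python3 - <<'E'
from loc import *
o=[]
for c in('wrist','side'):
    r=loc(c,np.array([508,-282]),194)
    if r: o.append(r); fitbox([r],np.array([507,-282,-.23]),144.)
t=np.array(get_obs()['tool_pos']);a=np.radians(166.8);print(t)
m=camera_model('side');
for r in pinpoint('side','seat')[:1]: print(at_z(m,r['location'],62))
E
```

```text
time: 27.15
tool_pos: [508.7, -282.9, 208.4]
tcp_rot: [3.14, -0.003, -0.23]
contact_force: [1.2, -0.4, -3.3]
grip_width: 29.1
finger_force: 30.0
wrist reg 0.89 [ 503.9 -279.8  194. ] (229, 165, 48, 95)
fit [ 509.1 -281.5] -0.25 0.362
side pin 0.68 [ 498.1 -285.3  194. ]
side reg 0.96 [ 491.7 -263.   194. ] (305, 105, 21, 31)
fit [ 507.2 -290.1] 0.267 0.211
[ 508.9 -282.9  208.3]
[ 497.8 -275.8   62. ]
```

```bash
python3 -m pendant '[0,0,0.3,0,0,0,1,0,0,0.4,0,0,0,1,0,0,0.4,0,0,0,1,0,0,0,0,0,0,1]'; python3 -m pendant '[0,0,0.4,0,0,0,1,0,0,0.4,0,0,0,1,0,0,0.4,0,0,0,1,0,0,0.4,0,0,0,1,0,0,0.4,0,0,0,1,0,0,0.4,0,0,0,1,0,0,0.3,0,0,0,1,0,0,0.2,0,0,0,1,0,0,0,0,0,0,1]'
```

```text
time: 27.9
tool_pos: [507.6, -282.2, 172.4]
tcp_rot: [-3.141, 0.002, -0.23]
contact_force: [-0.7, 0.6, -4.1]
grip_width: 29.1
finger_force: 30.0
time: 28.8
tool_pos: [508.8, -283.0, 87.3]
tcp_rot: [3.141, -0.002, -0.23]
contact_force: [-0.1, 0.0, -2.9]
grip_width: 29.1
finger_force: 30.0
```

Now clear inside the jaws, 12 mm above the base.

```bash
python3 -m pendant '[0,0,0.15,0,0,0,1,0,0,0.1,0,0,0,1,0,0,0.06,0,0,0,1,0,0,0,0,0,0,1]'; python3 -m pendant '[0,0,0.04,0,0,0,1,0,0,0,0,0,0,1]'; python3 -m pendant '[0,0,0.04,0,0,0,1,0,0,0,0,0,0,1]'
```

```text
time: 29.2
tool_pos: [509.1, -283.3, 78.8]
tcp_rot: [3.14, -0.003, -0.23]
contact_force: [-0.1, -0.5, -3.2]
grip_width: 29.3
finger_force: 30.0
time: 29.4
tool_pos: [509.2, -283.3, 77.8]
tcp_rot: [3.14, -0.003, -0.23]
contact_force: [-0.2, -0.8, -3.1]
grip_width: 29.5
finger_force: 30.0
time: 29.6
tool_pos: [509.1, -283.3, 76.5]
tcp_rot: [3.14, -0.003, -0.23]
contact_force: [0.2, -0.4, -3.6]
grip_width: 29.6
finger_force: 30.0
```

```bash
python3 -m pendant '[0,0,0.03,0,0,0,1,0,0,0,0,0,0,1]'; python3 -m pendant '[0,0,0.03,0,0,0,1,0,0,0,0,0,0,1]'
```

```text
time: 29.8
tool_pos: [509.3, -283.4, 75.7]
tcp_rot: [3.14, -0.003, -0.23]
contact_force: [-0.0, -0.5, -2.7]
grip_width: 29.4
finger_force: 30.0
time: 30.0
tool_pos: [509.5, -283.6, 75.5]
tcp_rot: [3.14, -0.004, -0.23]
contact_force: [0.0, -0.3, 3.1]
grip_width: 29.1
finger_force: 30.0
```

Bank is on the base. Release and lift clear.

```bash
python3 -m pendant '[0,0,0,0,0,0,0.2,0,0,0,0,0,0,0,0,0,0,0,0,0,-0.5,0,0,0,0,0,0,-0.5,0,0,0,0,0,0,-0.5,0,0,-0.5,0,0,0,-0.5,0,0,-0.8,0,0,0,-0.5,0,0,-1,0,0,0,-0.5,0,0,-1,0,0,0,-0.5,0,0,-0.5,0,0,0,-0.5,0,0,0,0,0,0,-0.5]'
python3 - <<'E'
from loc import *
r=loc('side',np.array([508,-282]),62)
if r: fitbox([r],np.array([507,-282,-.23]),12.)
r=loc('wrist',np.array([508,-282]),62)
if r: fitbox([r],np.array([507,-282,-.23]),12.)
plan([629.5,-310,76],np.radians(-13.2))
E
```

```text
time: 31.1
tool_pos: [510.0, -283.9, 191.3]
tcp_rot: [3.138, -0.008, -0.23]
contact_force: [0.3, -0.3, 0.1]
grip_width: 69.1
finger_force: 0.0
side pin 0.79 [ 485.7 -259.    62. ]
side reg 0.62 [ 513.4 -294.8   62. ] (304, 138, 16, 31)
fit [ 514.1 -298.9] -0.962 0.179
wrist reg 0.61 [ 497.9 -278.5   62. ] (240, 158, 31, 56)
fit [ 508.2 -284.3] -0.208 0.344
tcp [ 508.3 -282.7  187.4] rpy [ 3.1 -0.  -0.2] shift [ 4.1 -0.   3.7] turn [ 0. -0.  0.] t 31.4 F [-0.6 -0.4  0.2] w 68.8 ff 0.0
```

```bash
python3 -m pendant '[0.6,0,0,0,0,0,1,0.8,0,0,0,0,0,1,0.8,0,0,0,0,0,1,0.8,0,0,0,0,0,1,0.7,0,0,0,0,0,1,0.5,0,0,0,0,0,1,0,0,0,0,0,0,1]'
python3 - <<'E'
from h import *
plan([629.5,-310,70],np.radians(-13.2))
a=np.radians(166.8);t=np.array(get_obs()['tool_pos'])[:2]-[500.8,-280.2];print(t@[np.cos(a),np.sin(a)],t@[-np.sin(a),np.cos(a)])
E
```

```text
time: 32.1
tool_pos: [632.4, -311.7, 187.0]
tcp_rot: [3.141, -0.001, -0.23]
contact_force: [-0.8, 0.1, -0.4]
grip_width: 17.5
finger_force: 0.0
tcp [ 632.4 -311.7  187. ] rpy [ 3.141e+00 -1.000e-03 -2.300e-01] shift [-0.11 -0.04  3.9 ] turn [ 0.01 -0.02  0.01] t 32.1 F [-0.8  0.1 -0.4] w 17.5 ff 0.0
-135.36780991460148 0.6369643880157313
```

```bash
python3 -m pendant '[0,0,0.5,0,0,0,1,0,0,0.8,0,0,0,1,0,0,0.8,0,0,0,1,0,0,0.8,0,0,0,1,0,0,0.7,0,0,0,1,0,0,0.3,0,0,0,1,0,0,0,0,0,0,1]'; python3 -m pendant '[-0.2,0,0,0,0,0,1,-0.2,0,0,0,0,0,1,-0.1,0,0,0,0,0,1,0,0,0,0,0,0,1]'
```

```text
time: 32.8
tool_pos: [630.5, -311.5, 70.5]
tcp_rot: [3.141, 0.0, -0.23]
contact_force: [-0.2, -0.4, 0.0]
grip_width: 0.6
finger_force: 0.0
time: 33.2
tool_pos: [617.0, -308.8, 73.2]
tcp_rot: [3.14, -0.004, -0.23]
contact_force: [0.5, -0.2, 1.2]
grip_width: 0.6
finger_force: 0.0
```

```bash
python3 -m pendant '[-0.1,0,0,0,0,0,1,0,0,0,0,0,0,1]' | egrep 'pos|contact'; python3 -m pendant '[-0.1,0,0,0,0,0,1,0,0,0,0,0,0,1]'| egrep 'pos|contact'; python3 -m pendant '[-0.1,0,0,0,0,0,1,0,0,0,0,0,0,1]'| egrep 'pos|contact'; python3 -m pendant '[-0.1,0,0,0,0,0,1,0,0,0,0,0,0,1]'| egrep 'pos|contact'
```

```text
tool_pos: [614.2, -307.9, 72.3]
contact_force: [0.4, -0.6, -0.8]
tool_pos: [611.7, -307.4, 72.2]
contact_force: [1.9, 0.5, -1.1]
tool_pos: [608.7, -306.6, 72.2]
contact_force: [3.5, -0.4, -0.5]
tool_pos: [605.8, -305.9, 72.2]
contact_force: [4.5, -1.8, -0.3]
```

```bash
for i in 1; do python3 -m pendant '[-0.07,0,0,0,0,0,1,0,0,0,0,0,0,1]' | egrep 'pos|contact'; done; python3 -m pendant '[-0.07,0,0,0,0,0,1,0,0,0,0,0,0,1]'| egrep 'pos|contact'; python3 -m pendant '[-0.05,0,0,0,0,0,1,0,0,0,0,0,0,1]'| egrep 'pos|contact'
```

```text
tool_pos: [603.8, -305.5, 72.2]
contact_force: [4.8, -0.8, -1.3]
tool_pos: [601.7, -305.0, 72.2]
contact_force: [5.1, -0.7, -0.7]
tool_pos: [600.3, -304.7, 72.2]
contact_force: [5.0, -0.4, -0.4]
```

```bash
python3 -m pendant '[-0.04,0,0,0,0,0,1,0,0,0,0,0,0,1]'| egrep 'pos|contact'; python3 -m pendant '[-0.03,0,0,0,0,0,1,0,0,0,0,0,0,1]'| egrep 'pos|contact'; python3 -m pendant '[-0.02,0,0,0,0,0,1,0,0,0,0,0,0,1]'| egrep 'pos|contact'
```

```text
tool_pos: [599.2, -304.4, 72.2]
contact_force: [4.3, -0.7, 0.3]
tool_pos: [599.0, -304.4, 72.3]
contact_force: [6.8, -0.9, -1.5]
tool_pos: [599.0, -304.4, 72.3]
contact_force: [9.0, -1.4, -2.4]
```

```bash
python3 -m pendant '[-0.03,0,0,0,0,0,1,0,0,0,0,0,0,1]'| egrep 'pos|contact'; python3 -m pendant '[-0.03,0,0,0,0,0,1,0,0,0,0,0,0,1]'| egrep 'pos|contact'; python3 -m pendant '[-0.02,0,0,0,0,0,1,0,0,0,0,0,0,1,0,0,0,0,0,0,1]'| egrep 'pos|contact'
```

```text
tool_pos: [599.1, -304.4, 72.3]
contact_force: [12.5, -2.9, -4.4]
tool_pos: [599.0, -304.4, 72.4]
contact_force: [15.7, -1.6, -5.9]
tool_pos: [599.1, -304.4, 72.5]
contact_force: [16.3, -4.2, -7.1]
```

The jaw has come up solid at about 16 N, so the bank is clamped. I'll back off and check.

```bash
python3 -m pendant '[0.1,0,0,0,0,0,1,0.4,0,0,0,0,0,1,0.6,0,0,0,0,0,1,0,0,-0.8,0,0,0,1,0,0,-1,0,0,0,1,0,0,-1,0,0,0,1,0,0,-1,0,0,0,1,-1,0,0,0,0,0,1,-1,0,0,0,0,0,1,-1,0,0,0,0,0,1,-1,0,0,0,0,0,1,0,0,0,0,0,0,1]'
python3 - <<'E'
from loc import *
a=np.radians(166.8)
def S(p): t=np.array(p[:2])-[500.8,-280.2]; return np.array([t@[np.cos(a),np.sin(a)],t@[-np.sin(a),np.cos(a)]])
for c in('wrist','top','side'):
    r=loc(c,np.array([500,-282]),62)
    if r: x=fitbox([r],np.array([502,-282,-.23]),12.); print('seat frame',S(x))
    m=camera_model(c)
    for f in pinpoint(c,'fin')[:1]: print('fin',c,S(at_z(m,f['location'],85)),'expect -66')
plan([0,0,0])
E
```

```text
time: 37.1
tool_pos: [505.8, -282.0, 185.7]
tcp_rot: [3.141, 0.002, -0.231]
contact_force: [0.2, 0.3, -0.1]
grip_width: 0.6
finger_force: 0.0
wrist reg 0.59 [ 484.6 -279.6   62. ] (240, 170, 30, 51)
fit [ 500.7 -281.6] -0.217 0.568
seat frame [-0.2  1.4]
fin wrist [-71.    2.1] expect -66
top pin 0.68 [ 498.2 -277.1   62. ]
side pin 0.79 [ 481.8 -252.5   62. ]
side reg 0.78 [ 494.9 -271.7   62. ] (306, 140, 14, 29)
fit [ 514.4 -289.1] 0.273 0.714
seat frame [-15.3   5.6]
fin side [-63.1  -0.8] expect -66
tcp [ 510.2 -283.3  185.5] rpy [ 3.1 -0.  -0.2] shift [-18.7  -5.3   6.1] turn [0 0 0] t 37.7 F [-0.5 -0.6 -0.2] w 0.3 ff 0.0
```

```bash
python3 -c "
from plant import close_job
print(close_job())"
```

```text
the job is handed in; nothing more can be done
None
```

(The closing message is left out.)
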